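# Push a plate blank out over the end of the ledge

## Task

Press the black thumb pad of the end stop all the way down, then push the plain plate (the one without the round window) along its channel with a fingertip, past the lowered stop, until about a quarter of its length sticks out over the open end of the ledge, so that its edge can be got hold of later. Leave it lying flat there and do not lift it. Leave the plate with the window and everything else on the bench where they are.

Things in the scene. Friction and masses are not known exactly. Their poses are not given: they have to be found in the camera images.
- ledge: Dark steel ledge fixed to the bench, 126 mm wide (its x), 270 mm long (its y), top face 50 mm above the bench. Origin: centre of its underside. Its +y axis runs along the two channels to the open end. Three grey rails 6 mm wide and 8 mm high at x = -60, 0 and +60 mm (from the end at y = -135 to y = +100 mm) form two channels 54 mm wide, centred at x = -30 and x = +30 mm, open at both ends. A slot for the stop bar crosses the top from y = 115 to 127 mm. Yaw varies.
- lip (a point): Middle of the top edge of the ledge at its open end (0, +135, 50 mm in the ledge's frame).
- stop_bar (a joint): Steel end stop, a bar 10 mm thick that stands across both channels near the open end; a vertical slide, m pressed down from its raised position. 0: bar 11 mm above the ledge's top face, blocking both plates; 0.014: fully down, 3 mm below that face (the plates pass from 0.011). Starts within 0 to 2 mm. It moves at about 4 N and stays where it is left.
- stop_pad (a point): Centre of the top face of the black thumb pad, 32 x 30 mm (ledge x, y), that is fixed to the stop bar and stands outside the ledge's long side at its frame's -x, beside the bar (x = -80, y = 121 mm in the ledge's frame). With the stop raised it is 26 mm above the ledge's top face; fully down 12 mm above it.
- blank_center (a point): Centre (half-way up) of the plain plate: bare aluminium blank 50 x 120 x 5 mm (its x, y, z), 65 to 115 g, without holes, lying loose and flat in one of the two channels, its long side along the ledge, 2 mm of play each side. Which channel varies.
- window_center (a point): Centre (half-way up) of the other plate, the same 50 x 120 x 5 mm but with a round window of 36 mm diameter through its middle; lies in the other channel and stays there.
- jar: Bystander: small glass jar with steel cap, 52 mm diameter, 65 mm high, beyond the ledge's long side at its frame's +x. Origin: centre of its underside.
- cup: Bystander: small steel cup, 56 mm across the rim, 50 mm high, beyond the ledge's +x side. Origin: centre of its underside.
- driver: Bystander: screwdriver with a red square handle 16 x 90 x 16 mm and a thin 80 mm blade, lying along its y (handle towards -y) beside the ledge's -x side. Origin: on the bench under the front of the handle.
- oil: Bystander: amber bottle, 44 mm diameter, 100 mm high. Origin: centre of its underside.
- tweezers: Bystander: steel tweezers, 120 mm long, 5 mm high, lying along their x. Origin: under their middle.
- bezel: Bystander: brass ring, 48 mm outer diameter, 10 mm high. Origin: centre of its underside.
- blank: The plain plate itself; origin: centre of its underside, axes as for blank_center.
Mind the look-alikes: they are no part of the job. What is shaped like the blank but blue or yellow is not meant.

How it is judged:
On the way, in this order (a step that is already met when the one before it is completed fails the run):
1. the end stop is pressed down (value of joint stop_bar above 0.0115 m), for 0.2 s.
2. the plain plate sticks out over the open end (value of joint stop_bar above 0.0115 m and y of blank_center in the frame of ledge between 0.093 and 0.12 m), for 0.2 s.
At the end, for the whole second after the job is handed in: The end stop is down (at least 11.5 of its 14 mm); the plain plate lies flat and at rest in its channel with 18 to 45 mm of its 120 mm past the open end of the ledge; the plate with the window is within 10 mm of where it was (all of step 2 and angle between blank_center's own z axis and vertical below 0.06 rad and z of blank_center in the frame of ledge between 0.049 and 0.056 m and linear speed of blank below 0.01 m/s and distance of window_center from where it was at the start of the episode below 0.01 m); the robot touches nothing.
It fails at once if the plain plate is lifted more than 8 mm, tipped or dropped off the ledge (z of blank_center in the frame of ledge above 0.0605 m or z of blank_center in the frame of ledge below 0.042 m or angle between blank_center's own z axis and vertical above 0.15 rad).
It fails at once if the plate with the window is moved more than 10 mm (distance of window_center from where it was at the start of the episode above 0.01 m).
It fails at once if a bystander is moved more than 30 mm (distance of any of jar, cup, driver, oil, tweezers, bezel from where it was at the start of the episode above 0.03 m).
It also fails if it takes over 42 s, if anything falls off the work surface, if the arm or the gripper's body presses on something with over 40 N, if the wrist force passes 120 N, or if a joint passes its speed limit or range.

## Robot

A 6-joint arm with a two-finger parallel gripper is mounted at the origin on the work surface. World frame = base frame: x ahead of the robot, y to its left, z up, the work surface at z = 0. Lengths are in m, angles in rad, forces in N, time in s.
With the tool pointing down it reaches from about 0.25 to 0.775 m from the base axis. Payload 4 kg.
Tool frame: the origin (TCP) lies midway between the tips of the shut fingers; the grasp point (between the pads) lies 19 mm behind it (grip_depth is the distance from the TCP to the grasp point, in m); x points along the fingers, z is the direction in which the jaws open and shut, and the axes are right-handed (so a half turn about x gives the same grasp; the last joint's range is limited). The gripper opens to 85 mm and grips with 20 to 120 N. Pads are 22 mm wide; open, the fingers measure 114 mm over their backs; the gripper's body (76 mm by 85 mm) begins 54 mm behind the grasp point. The pads swing forward as they close: fully open they stand 13 mm farther back than shut.
Start: joints at [-1.279, 0.087, 1.371, -0, 1.684, -0.103], TCP at [0.212, -0.508, 0.231] pointing down, gripper open.
Joint ranges: [-3.1, 3.1], [-0.76, 2.03], [0.27, 2.55], [-1.08, 4.22], [0.17, 2.65], [-2.57, 2.57]. Speed limits (rad/s): [2.79, 2.79, 3.14, 3.14, 3.14, 3.14].

## Interface

Orientations are given as a 3x3 rotation matrix whose columns are the frame's x, y, z axes.
In Python, from cell import reach, move_linear, set_joints, move_gripper, wait, inverse_kinematics, state, capture, camera_info, Unreachable, hand_in, grip_depth gives the robot as it stands. Calls block until the motion is done:
- reach(position, orientation): joint-space move of the TCP to a pose.
- move_linear(position, orientation=None, rate=0.15): straight line of the TCP; orientation=None keeps the orientation; rate is the mean speed in m/s.
- set_joints(angles): joint-space move.
- move_gripper(opening, squeeze=None): opening from 0.0 (shut) to 1.0 (fully open); squeeze is the grip in N (None keeps the last); returns when the fingers have stopped.
- wait(seconds).
- inverse_kinematics(position, orientation): joint angles nearest the present ones, or None.
- state(): the state.
- capture(name): name is "scene" or "top" or "wrist"; returns (picture, depth): 384x512x3 uint8, red, green, blue; 384x512 float32, m along the optical axis (not along the pixel's ray), 0 where there is no reading.
- camera_info(name): a dict with "camera_matrix" (3x3 intrinsics, pixels), "k1" (the pictures are not rectified: a ray, as slopes to the right and down, at radius r is drawn at 1 + k1 r^2 times it, then the intrinsics apply), "view" (4x4, takes a point from world to camera coordinates). Camera axes: x right, y down, z forward; pixel columns grow to the right and rows downward; lengths in m; the calibration is good to about 2 mm. A picture is of the moment at which its call begins: read the wrist's pose just before it. camera_info takes no time and is no camera call; for the wrist camera it gives the pose at the moment of the call.
A pose or a line that the arm cannot do raises Unreachable and nothing moves.
- hand_in(): hands the job in, once; it reports no verdict.
The state is a dict: "time": time; "joints": joint angles; "qd": joint speeds; "tau": joint torques, N m; "tcp_pos": TCP position; "eef_rot": TCP orientation; "contact_force": force on the tool from outside, world axes, zero at the start; "ft_torque": the same for the moment, N m; "grip_width": opening from 0.0 (shut) to 1.0 (fully open).
Only numpy, scipy, OpenCV 4.12 (cv2) and the standard library are available. Lean on these libraries where they do the work, as an engineer would, in place of code of your own. Each camera call takes 0.05 s, during which the arm holds its last target.

## Working session

There is one attempt and no reset: what is moved stays moved. The work goes in short steps, each a Python script; the robot and the scene stay as the last script left them, time stands still between calls to the robot, and variables do not carry over. Pictures are saved under pics/ and viewed, and the job is handed in when it is done.

```bash
mkdir -p pics; ls; python3 - <<'E'
from cell import *
import cv2, numpy as np
for n in ["scene","top","wrist"]:
    ci=camera_info(n); p,d=capture(n)
    np.savez(f"{n}0.npz",p=p,d=d,K=ci["camera_matrix"],k1=ci["k1"],V=ci["view"])
    cv2.imwrite(f"pics/{n}0.png",p[:,:,::-1])
    print(n,ci)
print(state())
E
```

```text
pics
scene {'camera_matrix': array([[438.34258694,   0.        , 246.33107219],
       [  0.        , 438.34258694, 199.0496347 ],
       [  0.        ,   0.        ,   1.        ]]), 'k1': -0.11494403787669706, 'view': array([[-0.8975222 ,  0.4405951 ,  0.01816201,  0.42887476],
       [ 0.27294352,  0.58741014, -0.76187346, -0.07658259],
       [-0.34634626, -0.67884114, -0.64747122,  1.35435893],
       [ 0.        ,  0.        ,  0.        ,  1.        ]])}
top {'camera_matrix': array([[406.77928201,   0.        , 256.41770874],
       [  0.        , 406.77928201, 186.42391464],
       [  0.        ,   0.        ,   1.        ]]), 'k1': 0.04462136191443638, 'view': array([[ 0.01805986, -0.99977472, -0.01115098,  0.01613533],
       [-0.99584495, -0.01699101, -0.08946583,  0.49661962],
       [ 0.08925621,  0.01272039, -0.99592747,  1.20762753],
       [ 0.        ,  0.        ,  0.        ,  1.        ]])}
wrist {'camera_matrix': array([[283.90825357,   0.        , 254.36771081],
       [  0.        , 283.90825357, 193.60602466],
       [  0.        ,   0.        ,   1.        ]]
[... 364 characters left out ...]
00, -6.36744507e-06,
        1.68361231e+00, -1.03121740e-01]), 'qd': array([ 0.00046781, -0.00274868, -0.003112  , -0.00057262, -0.00129687,
       -0.00084778]), 'tau': array([ 1.99659378e-03, -3.52375460e+01, -3.13678479e+01, -1.07509729e-04,
        8.03885370e-03, -3.74122195e-06]), 'tcp_pos': array([ 0.2114164 , -0.5073185 ,  0.23038636]), 'eef_rot': array([[-5.10215707e-04,  9.23070818e-01,  3.84629697e-01],
       [ 1.67730161e-03,  3.84629996e-01, -9.23069311e-01],
       [-9.99998463e-01,  1.74175551e-04, -1.74451244e-03]]), 'contact_force': array([-1.1550366 , -0.25050828, -0.51179336]), 'ft_torque': array([-0.01905651, -0.01332555, -0.03354453]), 'grip_width': 0.9998296386379099}
```

View pics/scene0.png

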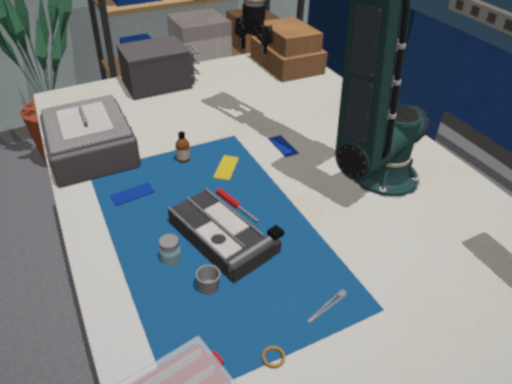

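View pics/top0.png

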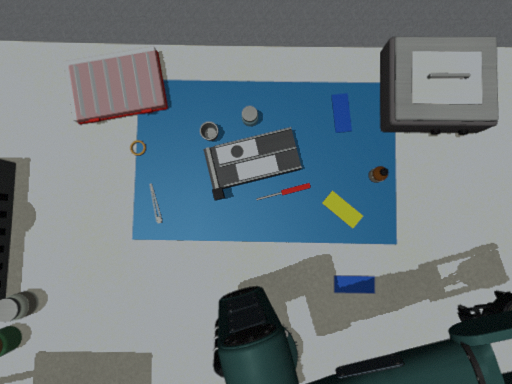

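View pics/wrist0.png

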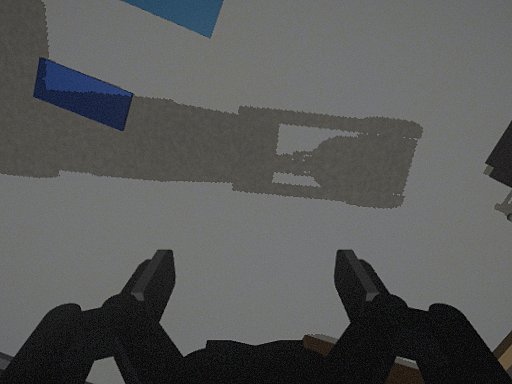

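The top view shows the ledge at about (255,160), with its open end to the left (bar at about (211,170)) and the black pad at (219,194). The plain plate is in the lower channel at (250,168). The window plate is in the upper channel, its window at (237,152). Next I'll fit the ledge from the depth of two views.

```bash
cat > h.py <<'E'
import numpy as np, cv2
def load(f):
    z=np.load(f); return z["p"],z["d"],z["K"],float(z["k1"]),z["V"]
def rays(uv,K,k1):
    return cv2.undistortPoints(np.asarray(uv,float).reshape(-1,1,2),K,np.array([k1,0,0,0,0.])).reshape(-1,2)
def cloud(d,K,k1,V):
    h,w=d.shape; u,v=np.meshgrid(np.arange(w),np.arange(h))
    r=rays(np.stack([u,v],-1).reshape(-1,2),K,k1)
    P=np.c_[r,np.ones(len(r))]*d.reshape(-1,1)
    W=(P-V[:3,3])@V[:3,:3]
    W[d.reshape(-1)==0]=np.nan
    return W.reshape(h,w,3)
def plane_pt(uv,z,K,k1,V):
    r=rays(uv,K,k1); R=V[:3,:3]; c=-R.T@V[:3,3]
    D=np.c_[r,np.ones(len(r))]@R
    return c+D*((z-c[2])/D[:,2])[:,None]
def proj(W,K,k1,V):
    W=np.asarray(W,float).reshape(-1,3)
    rv=cv2.Rodrigues(V[:3,:3])[0]
    return cv2.projectPoints(W,rv,V[:3,3],K,np.array([k1,0,0,0,0.]))[0].reshape(-1,2)
E
python3 - <<'E'
from h import *
for n in ["top","scene"]:
    p,d,K,k1,V=load(n+"0.npz"); W=cloud(d,K,k1,V)
    m=(W[...,2]>0.04)&(W[...,2]<0.075)&(W[...,0]>.3)&(W[...,0]<.62)&(W[...,1]>-.25)&(W[...,1]<.25)
    nl,lab,st,ce=cv2.connectedComponentsWithStats(m.astype(np.uint8))
    i=1+np.argmax(st[1:,4]); mm=lab==i
    X=W[mm]; r=cv2.minAreaRect(X[:,:2].astype(np.float32)); print(n,mm.sum(),r,np.percentile(X[:,2],[1,25,50,75,99]))
    print(cv2.boxPoints(r)); print('bench z',np.nanmedian(W[...,2][(W[...,2]<.03)&(abs(W[...,0]-.5)<.2)]))
    cv2.imwrite(f"pics/{n}0_mask.png",(mm*255).astype(np.uint8))
p,d,K,k1,V=load("top0.npz")
cv2.imwrite("pics/top0_c.png",cv2.resize(p[110:215,180:320,::-1],None,fx=5,fy=5,interpolation=cv2.INTER_CUBIC))
E
```

```text
top 3217 ((0.5768255591392517, 0.04070684313774109), (0.1362241506576538, 0.27098602056503296), 17.351621627807617) [0.04533749 0.05091425 0.05375718 0.05682966 0.06413084]
[[ 0.47140437  0.1497205 ]
 [ 0.55222183 -0.10893362]
 [ 0.68224674 -0.06830682]
 [ 0.6014293   0.19034731]]
bench z 0.001259186948130938
scene 3593 ((0.5624721050262451, 0.03765883296728134), (0.15943552553653717, 0.2742384076118469), 15.15734577178955) [0.04148161 0.0499026  0.05321247 0.05578031 0.07389446]
[[ 0.44967493  0.14916399]
 [ 0.5213803  -0.11553404]
 [ 0.67526925 -0.07384633]
 [ 0.6035639   0.1908517 ]]
bench z 0.0003576037058851758
```

View pics/top0_c.png

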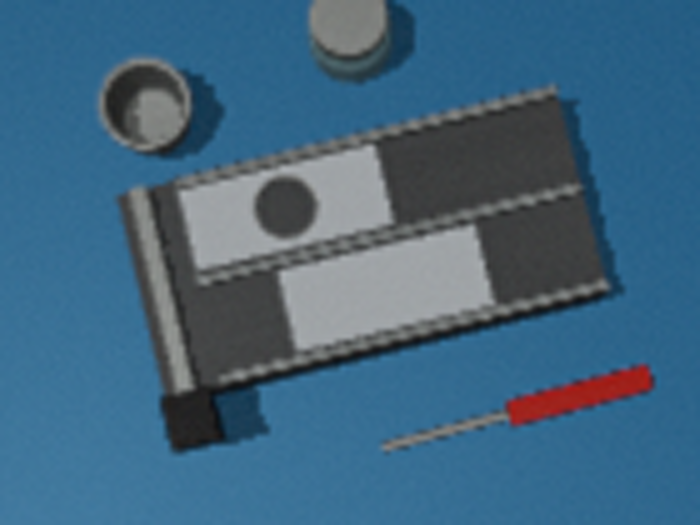

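The crop shows the plain plate in the pad-side (-x) channel and the window plate in the +x channel. I'll shut the gripper and look from two wrist poses above the ledge.

```bash
cat > look.py <<'E'
from h import *
from cell import *
s=state(); V=camera_info("wrist")["view"]; Rt=s["eef_rot"]
c=-V[:3,:3].T@V[:3,3]; off=Rt.T@(c-s["tcp_pos"]); Rc=V[:3,:3]@Rt
print("cam off",off,"fwd",Rc[2],"t",s["time"])
th=np.deg2rad(15.5)
ly=np.array([-np.sin(th),np.cos(th),0]); lx=np.array([np.cos(th),np.sin(th),0])
# tool: x down; candidate y axis so wrist camera looks along ledge
def tool(yv): 
    x=np.array([0,0,-1.]); return np.c_[x,yv,np.cross(x,yv)]
L=np.array([0.575,0.04,0.05])
move_gripper(0.0)
for k,(yv,tgt,h) in enumerate([(lx,L+ly*0.05,0.22),(lx,L-ly*0.03,0.22)]):
    for sgn in (1,-1):
        R=tool(sgn*yv); f=R@Rc[2]; o=R@off
        # camera centre s.t. optical axis meets tgt at camera z = tgt.z+h+...
        tz=tgt[2]+h-o[2]; t=None
        cam=tgt-f*( -(h)/f[2])*-1 if False else tgt-f*(h/-f[2])
        pos=cam-o
        q=inverse_kinematics(pos,R); print(k,sgn,pos,None if q is None else np.round(q,2))
        if q is not None and pos[2]>0.13:
            set_joints(q); wait(.2)
            ci=camera_info("wrist"); p,d=capture("wrist")
            np.savez(f"w{k+1}.npz",p=p,d=d,K=ci["camera_matrix"],k1=ci["k1"],V=ci["view"])
            cv2.imwrite(f"pics/w{k+1}.png",p[:,:,::-1]); break
print(state()["time"],state()["tcp_pos"],state()["grip_width"])
E
python3 look.py
```

```text
cam off [-0.14268681  0.08321193 -0.00111454] fwd [ 9.45737345e-01 -3.24931393e-01 -6.80832663e-04] t 0.15
0 1 [0.55463009 0.08491708 0.12731319] [ 0.05  0.15  1.5  -0.    1.48  1.35]
0 -1 [0.56864608 0.09144597 0.12731319] [ 0.06  0.19  1.47 -0.    1.49 -1.78]
1 1 [0.57600916 0.00782664 0.12731319] [-0.08  0.19  1.47 -0.    1.49  1.22]
1 -1 [0.59002515 0.01435553 0.12731319] [-0.07  0.22  1.43 -0.    1.49 -1.91]
0.9167 [ 0.21154093 -0.50770853  0.23136181] -0.004670546251887709
```

```bash
sed -i 's/0\.22)/0.28)/g' look.py; sed -i 's/^move_gripper.*//' look.py; python3 look.py
```

```text
cam off [-0.14269483  0.08320457 -0.00111731] fwd [ 9.45738308e-01 -3.24928581e-01 -6.85188839e-04] t 0.9167
0 1 [0.57451366 0.09038224 0.18730517] [ 0.06  0.17  1.37 -0.    1.61  1.36]
1 1 [0.59589273 0.0132918  0.18730517] [-0.07  0.2   1.33 -0.    1.61  1.23]
4.3167 [0.59572284 0.01431056 0.18741719] -0.0014991744302009233
```

View pics/w1.png

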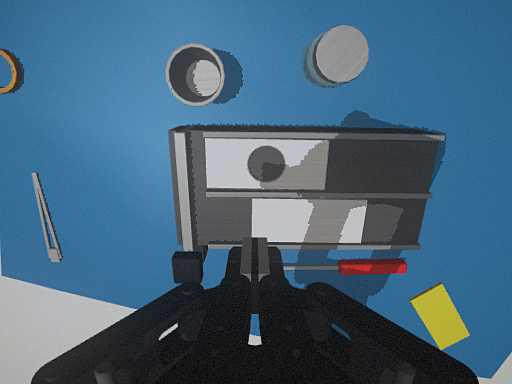

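View pics/w2.png

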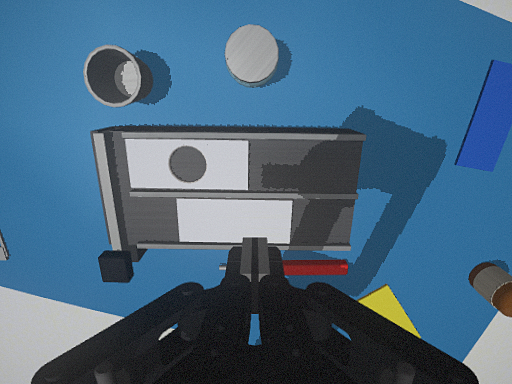

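The wrist views show the ledge clearly, with nothing unexpected. In w2 the blank's corners are at about (178,198), (293,200), (291,244) and (180,242), and the pad at (116,267). I'll zoom in for corner picks.

```bash
python3 - <<'E'
from h import *
for n,(x0,y0) in {"w1":(164,118),"w2":(88,118)}.items():
    p=load(n+".npz")[0]
    c=cv2.resize(p[y0:y0+175,x0:x0+265,::-1],None,fx=3,fy=3,interpolation=cv2.INTER_CUBIC)
    c=cv2.convertScaleAbs(c,alpha=1.5,beta=20)
    cv2.imwrite(f"pics/{n}_c.png",c)
E
```

```text
(no output)
```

View pics/w1_c.png

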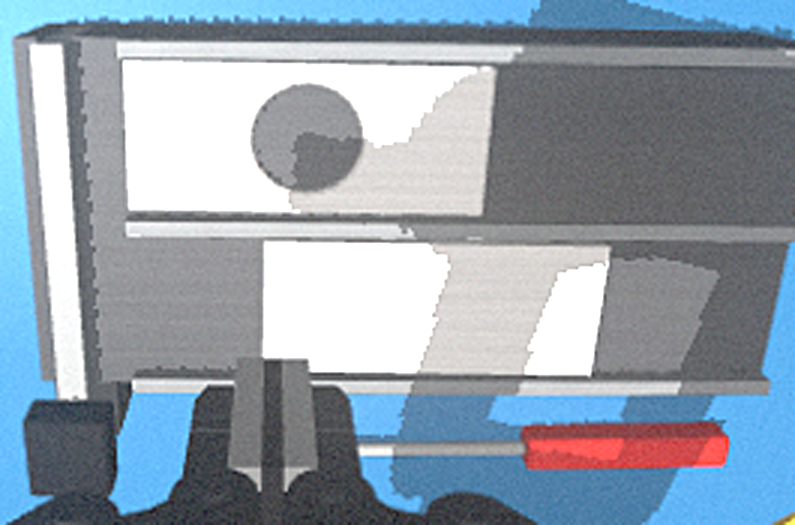

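View pics/w2_c.png

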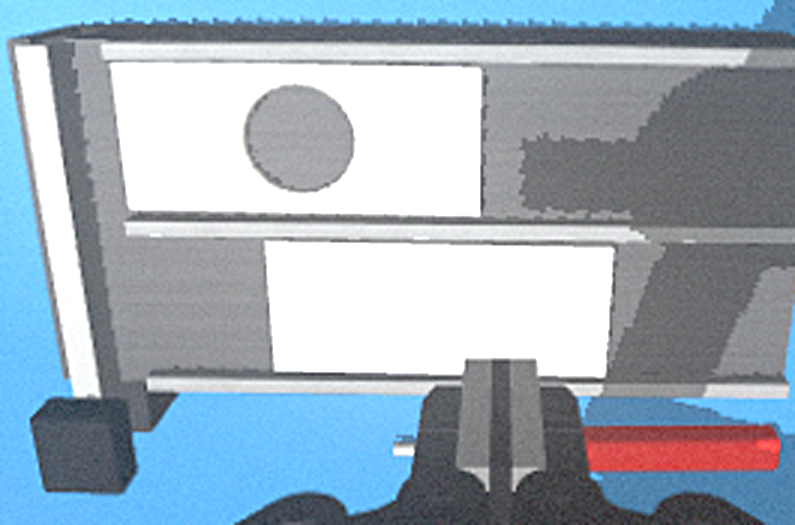

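```bash
cat > fit.py <<'E'
from h import *
from scipy.optimize import least_squares
O={"w1":(164,118),"w2":(88,118)}
F={"w1":[((3,100,58),(127,223)),((-3,100,58),(127,236)),((63,100,58),(117,42)),((57,100,58),(119,56)),((-57,100,58),(132,380)),((-63,100,58),(137,392)),((-57,-135,58),(768,380)),((-63,-135,58),(768,394))],
"w2":[((3,100,58),(126,222)),((-3,100,58),(128,236)),((63,100,58),(103,44)),((57,100,58),(107,59)),((-57,100,58),(147,377)),((-63,100,58),(150,391)),((-57,-135,58),(787,383)),((-63,-135,58),(788,397))]}
B={"w1":[((25,60),(264,241)),((25,-60),(610,246)),((-25,-60),(593,377))],
"w2":[((25,60),(265,240)),((25,-60),(614,246)),((-25,-60),(606,377)),((-25,60),(274,374))]}
WN={"w1":[((25,60),(122,59)),((25,-60),(496,67)),((-25,-60),(484,215)),((-25,60),(128,211))],
"w2":[((25,60),(110,62)),((25,-60),(482,68)),((-25,-60),(481,216)),((-25,60),(128,211))]}
C={n:load(n+".npz") for n in O}
def px(n,q): return (np.array(q)+0.5)/3-0.5+np.array(O[n])
def T(p,L):
    c,s=np.cos(p[2]),np.sin(p[2]); return np.array([p[0],p[1],p[3]])+np.array([[c,-s,0],[s,c,0],[0,0,1]]).dot(np.atleast_2d(L).T).T
def plate(b,xy,z=55):
    c,s=np.cos(b[2]),np.sin(b[2]);x,y=xy
    return (b[0]+c*x*1e-3-s*y*1e-3,b[1]+s*x*1e-3+c*y*1e-3,b[3])
def res(p):
    r=[]
    for n in O:
        _,_,K,k1,V=C[n]
        L=[np.array(f[0])*1e-3 for f in F[n]]+[plate(p[4:8],f[0]) for f in B[n]]+[plate(p[8:12],f[0]) for f in WN[n]]
        q=[px(n,f[1]) for f in F[n]+B[n]+WN[n]]
        r.append(proj(T(p[:4],L),K,k1,V)-q)
    return np.concatenate(r).ravel()
s=least_squares(res,[.575,.04,.27,0,-.03,0,0,.055,.03,.03,0,.055],loss="soft_l1",x_scale=[.01]*12)
p=s.x
if __name__=="__main__":
    print("ledge",p[:4],"yaw deg",np.rad2deg(p[2]));print("blank",p[4:8]);print("win",p[8:12])
    print(np.abs(res(p)).max(),np.sqrt(np.mean(res(p)**2)))
    print("pad",T(p,[-.08,.121,.076]))
    np.save("ledge.npy",p)
    for n in ["w1","w2"]:
        P,d,K,k1,V=C[n];W=cloud(d,K,k1,V)
        for nm,l in [("pad",[-.08,.121,.076]),("ledge",[-.03,-.10,.05]),("ledge2",[.03,-.09,.05]),("blank",plate(p[4:8],(5,20))),("win",plate(p[8:12],(-10,-40)))]:
            u,v=proj(T(p,l),K,k1,V)[0].round().astype(int)
            print(n,nm,(u,v),np.nanmedian(W[v-2:v+3,u-2:u+3].reshape(-1,3),0).round(4),T(p,l)[0].round(4))
        I=P[:,:,::-1].copy()
        x,y=np.array([-.016,.016,.016,-.016]),np.array([-.015,-.015,.015,.015])
        for L in [np.c_[x-.08,y+.121,0*x+.075],[plate(p[4:8],c) for c in [(25,60),(25,-60),(-25,-60),(-25,60)]],np.c_[[-.063,.063,.063,-.063],[-.135,-.135,.135,.135],[.05]*4]]:
            cv2.polylines(I,[(proj(T(p,L),K,k1,V)*16).astype(np.int32)],True,(0,0,255),1,cv2.LINE_AA,4)
        x0,y0=O[n]; cv2.imwrite(f"pics/{n}_ov.png",cv2.resize(I[y0:y0+175,x0:x0+265],None,fx=3,fy=3))
E
python3 fit.py
```

```text
ledge [ 0.57554968  0.03921953  0.25857072 -0.00217661] yaw deg 14.815011161263289
blank [-0.02916492 -0.00714101 -0.00423323  0.05871513]
win [ 0.03164709  0.0385252  -0.00547838  0.05872845]
1.4871050876908214 0.46311774041881115
pad [[0.46726958 0.13574114 0.07382339]]
w1 pad (np.int64(187), np.int64(271)) [0.4687 0.1353 0.0762] [0.4673 0.1357 0.0738]
w1 ledge (np.int64(391), np.int64(219)) [ 0.5732 -0.0641  0.0499] [ 0.5721 -0.0651  0.0478]
w1 ledge2 (np.int64(391), np.int64(166)) [ 0.6274 -0.0392  0.0501] [ 0.6276 -0.0401  0.0478]
w1 blank (np.int64(290), np.int64(217)) [0.5481 0.0446 0.0549] [0.549  0.0455 0.0565]
w1 win (np.int64(306), np.int64(175)) [0.596  0.043  0.0552] [0.5966 0.0433 0.0566]
w2 pad (np.int64(114), np.int64(270)) [0.4689 0.135  0.0758] [0.4673 0.1357 0.0738]
w2 ledge (np.int64(320), np.int64(220)) [ 0.5725 -0.0646  0.0498] [ 0.5721 -0.0651  0.0478]
w2 ledge2 (np.int64(315), np.int64(166)) [ 0.6274 -0.0395  0.05  ] [ 0.6276 -0.0401  0.0478]
w2 blank (np.int64(215), np.int64(217)) [0.5482 0.0454 0.0551] [0.549  0.0455 0.0565]
w2 win (np.int64(228), np.int64(175)) [0.5963 0.0431 0.0551] [0.5966 0.0433 0.0566]
```

View pics/w2_ov.png

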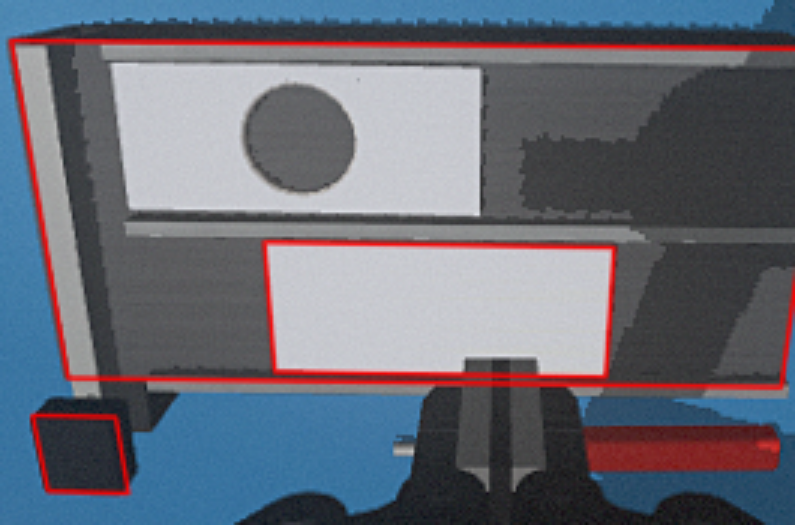

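The overlay matches the picture to within a pixel, and depth gives 50 mm for the ledge top and 76 mm for the pad top. Next step: press the pad.

```bash
cat > press.py <<'E'
from fit import *
from cell import *
th=p[2]; lx=np.array([np.cos(th),np.sin(th),0]); x=np.array([0,0,-1.]); R=np.c_[x,lx,np.cross(x,lx)]
pad=np.array([0.4683,0.1354]); 
reach(np.r_[pad,.100],R)
f0=state()["contact_force"]; print(state()["time"],state()["tcp_pos"],f0)
move_linear(np.r_[pad,.079],rate=.1)
z=.079
while z>.054:
    z-=.002; move_linear(np.r_[pad,z],rate=.03)
    s=state(); f=s["contact_force"]-f0; print(round(z,4),s["tcp_pos"].round(4),f.round(1),round(s["time"],2))
    if f[2]>22: break
E
python3 press.py
```

```text
5.125 [0.46960585 0.13542737 0.10119071] [-0.23792014  0.09382904  0.03769768]
0.077 [0.4688 0.1353 0.0774] [ 0.4 -0.5  0.7] 5.73
0.075 [0.4688 0.1355 0.0755] [ 1.5 -0.1  1.2] 5.98
0.073 [0.4688 0.1355 0.0734] [1.4 0.3 1.8] 6.23
0.071 [0.4687 0.1355 0.0711] [ 2.1 -0.2  2.3] 6.48
0.069 [0.4684 0.1354 0.0689] [2.2 0.7 1.7] 6.73
0.067 [0.4681 0.1354 0.0667] [0.9 0.2 0.4] 6.98
0.065 [0.468  0.1354 0.0646] [ 0.9 -0.3  2. ] 7.23
0.063 [0.468  0.1354 0.0626] [0.3 0.2 1. ] 7.48
0.061 [0.4681 0.1354 0.0619] [-2.5 -0.7  8.1] 7.73
0.059 [0.4681 0.1355 0.0618] [-6.6 -0.5 17.3] 7.98
0.057 [0.4682 0.1355 0.0616] [-10.1  -2.   24.7] 8.23
```

Bottomed at 61.8 mm with 25 N, which agrees with fully down at 62 mm. Next I'll go behind the plain plate and check there before pushing.

```bash
cat > c.py <<'E'
from fit import *
from cell import *
th=p[2]; lx=np.array([np.cos(th),np.sin(th),0]); x=np.array([0,0,-1.]); R=np.c_[x,lx,np.cross(x,lx)]
def at(X,Y,z): 
    w=T(p,[X,Y,0])[0]; w[2]=z; return w
def led(w): 
    d=w[:2]-p[:2]; c,s=np.cos(th),np.sin(th); return np.array([c*d[0]+s*d[1],-s*d[0]+c*d[1]])
def snap(n):
    ci=camera_info("wrist"); P,d=capture("wrist")
    np.savez(n+".npz",p=P,d=d,K=ci["camera_matrix"],k1=ci["k1"],V=ci["view"]); cv2.imwrite(f"pics/{n}.png",P[:,:,::-1])
E
python3 - <<'E'
from c import *
s=state(); move_linear(np.r_[s["tcp_pos"][:2],.11],rate=.12)
reach(at(-.03,-.098,.11),R)
f0=state()["contact_force"]
move_linear(at(-.03,-.098,.058),rate=.1)
for z in (.055,.0525):
    move_linear(at(-.03,-.098,z),rate=.03); s=state(); print(s["tcp_pos"],led(s["tcp_pos"]),s["contact_force"]-f0,s["time"])
snap("w3")
E
```

```text
[ 0.57192466 -0.06326976  0.05551203] [-0.02971093 -0.09815527] [-0.61191617 -0.54898546 -0.69678733] 10.6417
[ 0.57150351 -0.06323537  0.05237767] [-0.03010929 -0.09801434] [ 0.69836607 -0.69280765 -1.26060303] 10.8917
```

View pics/w3.png

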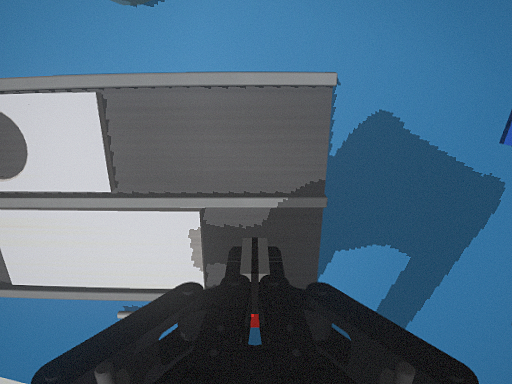

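The fingertip at about (255,255) is in the channel, behind the plate's rear edge at about (204,245), with the rails clear. Pushing most of the way, then looking.

```bash
python3 - <<'E'
from c import *
f0=state()["contact_force"]
for y,r in ((-.06,.05),(-.02,.06),(.028,.06)):
    move_linear(at(-.03,y,.0525),R,rate=r); s=state(); print(s["tcp_pos"],led(s["tcp_pos"]),s["contact_force"]-f0,s["time"])
wait(.15); s=state(); print(led(s["tcp_pos"]),s["tcp_pos"]); snap("w4")
E
```

```text
[ 0.56196064 -0.02651292  0.05255303] [-0.02994502 -0.06007257] [-0.34725033  0.42950402  1.52505943] 11.85
[0.55163397 0.0123369  0.05248617] [-0.02999453 -0.01987374] [-0.30034184 -0.01421347  1.79316217] 12.6667
[0.53947793 0.05855879 0.05253121] [-0.02992756  0.02791986] [ 0.21941031 -0.52152306  1.0120502 ] 13.6167
[-0.02998935  0.02766206] [0.53948412 0.05829376 0.05249575]
```

View pics/w4.png

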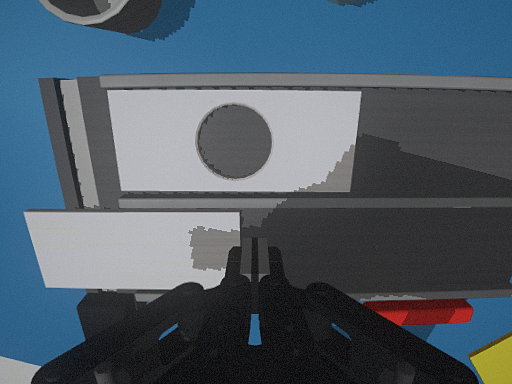

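The plate's rear edge is at (241,210) next to the fingertip and its front edge (24,212)–(46,288) is already past the lip. Measuring its position now.

```bash
python3 - <<'E'
from c import *
P,d,K,k1,V=load("w4.npz")
I=P[195:305,10:275,::-1]; cv2.imwrite("pics/w4_c.png",cv2.convertScaleAbs(cv2.resize(I,None,fx=3,fy=3,interpolation=cv2.INTER_CUBIC),alpha=1.3))
for q in [(24,211),(45.5,287.5),(240.5,209.5)]:
    print(q,[led(plane_pt([q],z,K,k1,V)[0]).round(4) for z in (.055,.0565)])
# ledge self-check: mid rail end corner (3,100,58)
print(led(plane_pt([(119,198)],.058,K,k1,V)[0]), led(plane_pt([(40,80)],.05,K,k1,V)[0]))
E
```

```text
(24, 211) [array([-0.0051,  0.1565]), array([-0.0045,  0.1551])]
(45.5, 287.5) [array([-0.0559,  0.1571]), array([-0.0547,  0.1558])]
(240.5, 209.5) [array([-0.004 ,  0.0362]), array([-0.0034,  0.0361])]
[0.00362829 0.09918878] [0.06258468 0.13440426]
```

View pics/w4_c.png

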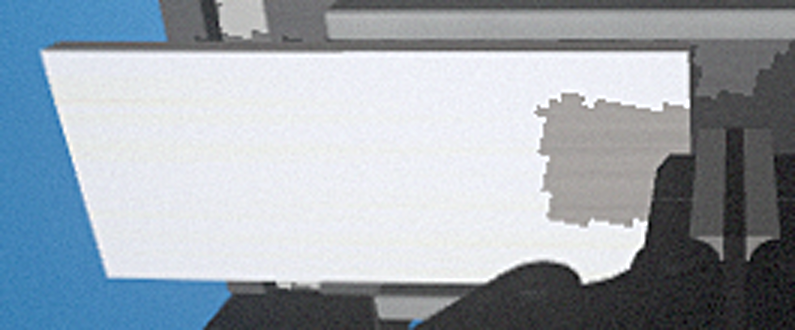

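The centre is at y ≈ 0.097 and ledge features check to within 1 mm. I'll push 9 mm more, back off, lift and check from above.

```bash
python3 - <<'E'
from c import *
move_linear(at(-.03,.037,.0525),R,rate=.03); wait(.3)
print(led(state()["tcp_pos"]))
move_linear(at(-.03,.012,.0525),R,rate=.05)
move_linear(at(-.03,.005,.19),R,rate=.15); 
reach(at(-.045,.03,.19),R); wait(.2); snap("w5")
p0,d0=capture("top"); cv2.imwrite("pics/top5.png",cv2.resize(p0[110:215,180:320,::-1],None,fx=5,fy=5,interpolation=cv2.INTER_CUBIC))
print(state()["time"],state()["contact_force"])
P,d,K,k1,V=load("w5.npz")
W=cloud(d,K,k1,V)
I=P[:,:,::-1]; cv2.imwrite("pics/w5_c.png",cv2.resize(I[105:275,90:355],None,fx=3,fy=3,interpolation=cv2.INTER_CUBIC))
for l in ([-.035,.15,.055],[-.015,.12,.055],[-.015,.07,.055],[-.03,.155,.055],[-.08,.121,.062],[.03,.121,.047]):
    u,v=proj(T(p,l),K,k1,V)[0].round().astype(int); print(l,(u,v),W[v-1:v+2,u-1:u+2,2].round(4).mean())
E
```

```text
[-0.03000747  0.03695406]
16.8333 [ 0.23188113 -0.66578522 -0.05923079]
[-0.035, 0.15, 0.055] (np.int64(138), np.int64(173)) 0.0547
[-0.015, 0.12, 0.055] (np.int64(165), np.int64(153)) 0.054966666666666664
[-0.015, 0.07, 0.055] (np.int64(215), np.int64(153)) 0.055211111111111114
[-0.03, 0.155, 0.055] (np.int64(132), np.int64(168)) 0.055155555555555555
[-0.08, 0.121, 0.062] (np.int64(168), np.int64(216)) 0.062299999999999994
[0.03, 0.121, 0.047] (np.int64(162), np.int64(106)) 0.04658888888888889
```

View pics/w5_c.png

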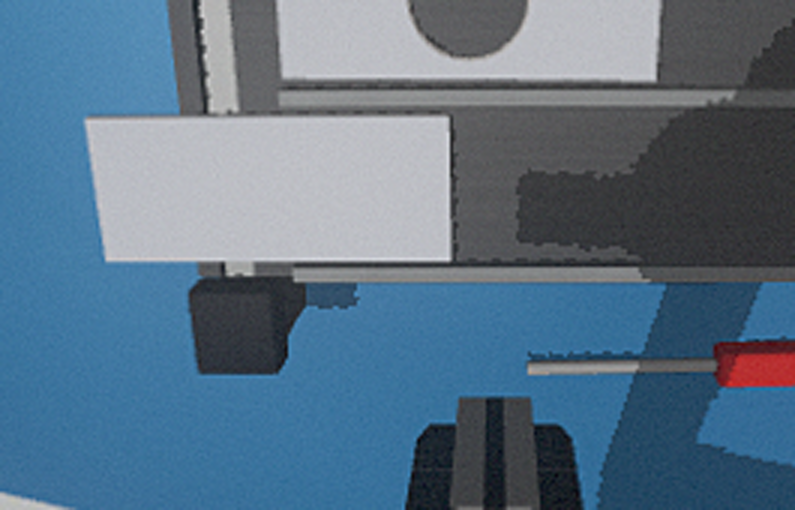

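View pics/top5.png

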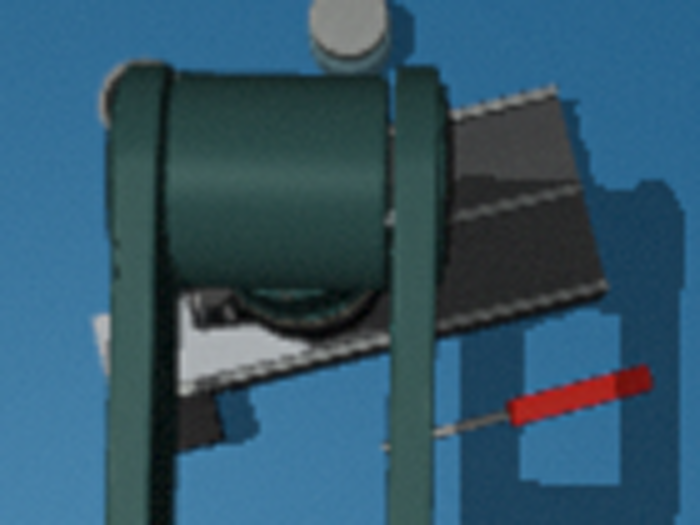

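```bash
python3 - <<'E'
from c import *
P,d,K,k1,V=load("w5.npz")
g=lambda q,z: led(plane_pt([(np.array(q)+.5)/3-.5+[90,105]],z,K,k1,V)[0]).round(4)
for q in [(84,117),(105,261),(451,115),(451,261)]: print(q,g(q,.055))
print("rail end (3,100)",g((279,91),.058)," win BL / BR",g((281,79),.055),g((657,81),.055), "was",[plate(p[8:12],c) for c in ((-25,60),(-25,-60))])
E
```

```text
(84, 117) [-0.005   0.1656]
(105, 261) [-0.0549  0.1659]
(451, 115) [-0.0051  0.0448]
(451, 261) [-0.0551  0.0456]
rail end (3,100) [0.0033 0.0995]  win BL / BR [0.0067 0.0993] [ 0.0058 -0.0216] was [(np.float64(0.006976164034208921), np.float64(0.09866125606830664), np.float64(0.05872845303576212)), (np.float64(0.006318761139365219), np.float64(-0.021336943174156367), np.float64(0.05872845303576212))]
```

The blank's centre is at y ≈ 0.1055, so about 30 mm overhangs. It lies flat at 55 mm, the pad is at 62 mm, and the window plate hasn't moved. The gripper is clear, so I'm handing in.

```bash
python3 -c "
from cell import *
print(hand_in(), state()['time'])"
```

```text
the job is handed in; nothing more can be done
the job is handed in; nothing more can be done
```

The job is handed in: the end stop is down and the plain plate sticks out about 30 mm, a quarter of its length, over the open end. The hand-in gave no verdict, and the last reading before it was 16.8 s of the 42 s allowed.

I pressed the pad with the shut fingertips until it bottomed at z = 61.8 mm with about 25 N. I then pushed the plate from behind with the fingertips, backed off and lifted clear.

**Last checks, from the wrist camera:**
- **Plain plate:** its centre is at y ≈ 0.1055 m in the ledge frame (0.093 to 0.12 allowed). It lies flat, its top at 54.7 to 55.2 mm along its length.
- **End stop:** the pad top is at 62.3 mm and the bar top about 3 mm below the ledge face, so it is fully down.
- **Window plate:** it is within about 1 mm of where it was.
- **Gripper:** it was well clear of everything, with no contact force above noise.

**Disagreement and gaps:** the corner fit put the ledge about 2 mm lower than the depth readings did. I used the depth heights, which match the text. In the last pictures the arm hid the cup in the top view. I checked the bystanders only by eye there; the jar and driver looked unmoved, and I did not check the oil, tweezers and bezel again.

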